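Roll the brass test bar out of its spring clips into the V trough

TASK

On the measuring bench, the blue pin is stuck half-way in the narrow opening at the end of the clip stand's white trough: first nudge it back along the trough into its end bay, until nothing of it sticks out into the trough. Then roll the brass bar sideways out of its spring clips, without lifting it, so that it comes to rest lying along the bottom of the trough. Leave the dark grey bar in its clips and do not disturb the other things standing about.

Things in the scene. Friction and masses are not known exactly. Their poses are not given: they have to be found in the camera images.
- stand: Fixed aluminium stand, 224 (x) by 276 mm (y). Origin on the bench, midway between its two clip places; z up. All numbers named 'stand' are in this frame, mm. Flat decks, top z = 30, at |x| 50 to 112, |y| < 88, hold one bar each, along y. White V trough between them, pin bay at its +y end. Cheek plates, 5 thick, top z = 44, close both ends, inner faces at y = -88 and +88.
- clip_a (a point): Bar place on the -x deck: bar axis at stand (-78, 0, 45). Clips at y = -66 and +66, each 14 wide; the 118 mm between them is free, on the outer side too, to push the bar from outside. Each clip: outside the bar a rigid steel upright, |x| 94 to 98, its hook over the bar to |x| = 78 (underside z = 64, top 68), so the bar cannot rise; on the inner side a spring jaw.
- clip_b (a point): Bar place on the +x deck: bar axis at stand (78, 0, 45). Mirror image of clip_a: hooked rigid uprights on its outer (+x) side, spring jaws on its inner side.
- jaw_top (a point): Top of one of the four copper spring jaws (rounded, 7 thick) at rest: stand (-59, 66, 40); others at (+-59, +-66). Hinged at its foot it folds down towards the trough as a bar is pushed against it from outside, about 5 to 12 N in all, and springs back. Push at about 0.05 m/s with two fingertips some 80 mm apart overall, astride mid-length: one narrow pusher lets the bar come out askew.
- trough (a point): Bottom line of the V trough at mid-length, stand (0, 0, 11); it runs along y. White sides rise with slope 0.38 to z = 30 at |x| = 50. A bar past its jaws (axis |x| below about 45) rolls down by itself to rest with its axis at x = 0, z = 27.
- opening (a point): Middle of the opening in the +y cheek (inner face), at the V's bottom: stand (0, 88, 11). It is 44 mm wide, open above. Beyond it the pin bay: the same V between walls at |x| = 23 (tops z = 40), up to an end wall at y = 178.
- brass_bar_center (a point): Centre (on the axis, mid-length) of the brass-coloured test bar with a red band near each end: smooth oiled cylinder, 30 mm diameter, 160 mm long, about 0.35 kg, friction about 0.35. Its y axis is the bar's axis (x and z turn with it as it rolls). Starts in either of the two clip places (read which one from its x in the stand's frame).
- grey_bar_center (a point): Centre of the dark grey steel test bar with white bands, same size as the brass one, in the other clip place. It must stay there. Its y axis is the bar's axis.
- pin_center (a point): Centre of the blue pin with white bands: smooth cylinder, 28 mm diameter, 80 mm long, 0.12 kg, friction 0.35, y axis along it. It lies in the V along the trough, axis 26 mm above the bench, partly through the opening, inner end 25 to 60 mm inside the trough. Slides lengthwise when pushed on its end. Stand y of its centre: 128 when flush with the cheek's inner face, 138 against the end wall.
- bottle: Amber glass bottle with white cap, 46 mm diameter, 120 mm tall, standing on the bench just outside the stand's closed (-y) end. Origin: centre of its underside. Leave alone.
- cup: White plastic cup, 66 mm across, 70 mm tall, standing outside the stand's closed (-y) end. Origin: centre of its underside. Leave alone.
- ring_gauge: Steel ring gauge lying flat on the bench, 68 mm outside, 40 mm bore, 22 mm high, beside the pin bay on its +x side. Origin: centre of its underside. Leave alone.
- v_block: Dark steel V-block, 50 x 60 mm, 40 mm tall, on the bench beside the pin bay on its -x side. Origin: centre of its underside. Leave alone.
- screwdriver: Red-handled screwdriver, 150 mm long, lying on the bench off the stand's +x side, roughly parallel to the bars. Origin: centre of its underside. Leave alone.
There are look-alikes about, which are no part of the job. Of the things like the part that bears brass_bar_center, leave any that is green; of the rest the smaller one is meant.

How it is judged:
By the outcome, as a careful person would: the job done as asked, in the order asked, and still so for the second after the job is handed in, with the robot touching nothing.
It also fails if it takes over 45 s, if anything falls off the work surface, if the arm or the gripper's body presses on something with over 40 N, if the wrist force passes 120 N, or if a joint passes its speed limit or range.

ROBOT

A 7-joint arm with a two-finger parallel gripper is mounted at the origin on the work surface. World frame = base frame: x ahead of the robot, y to its left, z up, the work surface at z = 0. Lengths are in m, angles in rad, forces in N, time in s.
With the tool pointing down it reaches from about 0.4 to 0.85 m from the base axis. Payload 10.4 kg.
Tool frame: the origin (TCP) lies at the very end of the fingers, on their centre line; the grasp point (between the pads) lies 19 mm behind it (manip.grip_point_offset is the z of the grasp point in the tool frame, in m); z points along the fingers, y is the direction in which the jaws open and shut (so a half turn about z gives the same grasp; the last joint's range is limited). The gripper opens to 85 mm and grips with 20 to 120 N. Pads are 22 mm wide; open, the fingers measure 114 mm over their backs; the gripper's body (76 mm by 85 mm) begins 54 mm behind the grasp point. The pads swing forward as they close: fully open they stand 13 mm farther back than shut.
Start: joints at [-1.328, 0.332, -0.065, 1.46, 0.022, 1.35, -0.088], TCP at [0.164, 0.603, 0.231] pointing down, gripper open.
Joint ranges: [-2.6, 2.6], [-0.5, 2.12], [-1.47, 1.34], [0.16, 2.42], [-1.27, 4.41], [0.06, 2.06], [-2.6, 2.6]. Speed limits (rad/s): [2.22, 2.22, 2.79, 2.79, 3.14, 3.14, 3.14].

INTERFACE

Orientations are given as a unit quaternion [x, y, z, w].
In Python, from workcell import manip, camera, get_calibration, hand_in gives the robot as it stands.
- The arm moves only by the shell command python3 -m pendant 'ROWS' [FORCE]. ROWS is JSON, a list of rows, each a list of 5 numbers: the shift along the tool's x, y, z in units of 40 mm (1.0 is 40 mm), then the turn about the tool's z in units of 6 degrees (1.0 is 6 degrees), then the closure, from 0 (fully open) to 1 (shut). A call has 1 to 5 rows; each row is the pose to reach, as a shift and turn from the pose commanded when the call began, along the tool's axes at that moment; what a row does not reach only later rows make up. A row lasts 1/8 s, in which the tool goes at most 62.5 mm and 10.7 degrees, less where a joint would pass 70% of its speed; a pose out of reach is approached as far as the arm can. A call with a gripper value outside its range is refused whole. The fingers move at their own pace and stop on an object; FORCE is the grip in N (left out, the last holds). Time passes only in rows, so rows that repeat a pose let the fingers close. It gives the time, the measured TCP pose, the force and the opening at its end, in the units of the state.
- manip.get_obs(): the state, without advancing time (a new reading comes with each control period).
- camera(name): name is "side" or "top" or "wrist"; returns (picture, depth): 480x640x3 uint8, red, green, blue; 480x640 float32, m along the optical axis (not along the pixel's ray), 0 where there is no reading.
- get_calibration(name): a dict with "vfov" (degrees; the focal length in pixels is half the picture's height over the tangent of half this angle, whatever the lens; pixels are square), "cx", "cy" (the principal point, pixels), "position" and "rotation" of the camera in the world. Camera axes: x right, y down, z forward; pixel columns grow to the right and rows downward; lengths in m; the calibration is good to about 2 mm. A picture is of the moment at which its call begins: read the wrist's pose just before it. get_calibration takes no time and is no camera call; for the wrist camera it gives the pose at the moment of the call.
- hand_in(): hands the job in, once; it reports no verdict.
The state is a dict: "clock": time; "joint_pos": joint angles; "joint_velocities": joint speeds; "tau": joint torques, N m; "position": TCP position; "ee_rot": TCP orientation; "ft_force": force on the tool from outside, world axes, zero at the start; "torque": the same for the moment, N m; "grip_width": opening from 0.0 (shut) to 1.0 (fully open).
Only numpy, scipy, OpenCV 4.12 (cv2) and the standard library are available. Lean on these libraries where they do the work, as an engineer would, in place of code of your own. Each camera call takes 0.05 s, during which the arm holds its last target.

## Working session

There is one attempt and no reset: what is moved stays moved. The work goes in short steps, Python scripts to look and compute and a shell command to move; the robot and the scene stay as the last step left them, time stands still between calls to the robot, and variables do not carry over. Pictures are saved under pics/ and viewed, and the job is handed in when it is done.

```bash
ls; mkdir -p pics
python3 - <<'E'
from workcell import manip,camera,get_calibration
import cv2
print(manip.get_obs())
for n in ("top","side"):
    p,d=camera(n); cv2.imwrite(f"pics/{n}0.png",p[:,:,::-1]); print(n,get_calibration(n))
    import numpy as np; np.save(f"{n}0.npy",d)
E
```

```text
pics
{'clock': 0.0, 'joint_pos': array([-1.32760242,  0.33286146, -0.06469709,  1.46092061,  0.02158417,
        1.3499257 , -0.08849458]), 'joint_velocities': array([ 0.00023496, -0.00011666, -0.00162136, -0.00035187,  0.00085398,
        0.00181807, -0.00106298]), 'tau': array([-3.36164030e-04, -6.25422406e+01,  4.88517154e-02, -3.91621435e+01,
        1.61111739e-02,  9.58986551e-03, -8.45286934e-06]), 'position': array([0.16407554, 0.60268973, 0.23053232]), 'ee_rot': array([ 1.32496284e-01,  9.91183248e-01, -7.06892873e-04, -6.81907544e-05]), 'ft_force': array([-1.29127315, -0.29004868, -0.40137783]), 'torque': array([-0.03641149, -0.02159181,  0.00719091]), 'grip_width': 0.9996307326521406}
top {'vfov': 48.546427879562394, 'cx': 324.24968810236936, 'cy': 238.98825558392753, 'position': array([0.39192369, 0.02373352, 0.99681283]), 'rotation': array([-0.69896955,  0.70974945, -0.05811403,  0.06572703])}
side {'vfov': 44.702449024624876, 'cx': 324.8633250648775, 'cy': 239.4073472893183, 'position': array([ 0.38113456, -0.63804956,  0.800959  ]), 'rotation': array([ 0.92259374, -0.09103015,  0.04449894, -0.37222862])}
```

View pics/top0.png

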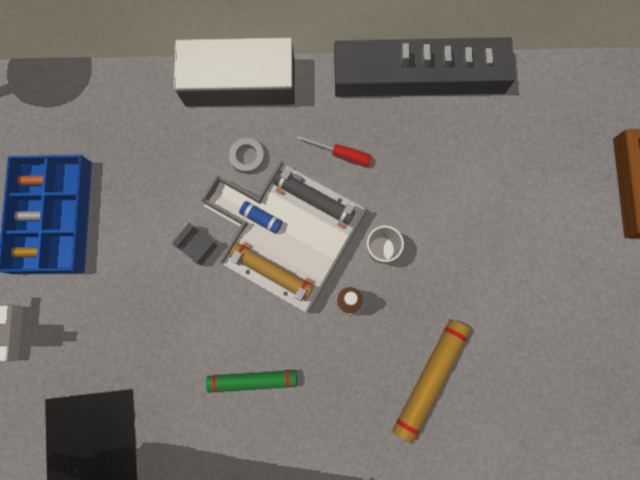

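View pics/side0.png

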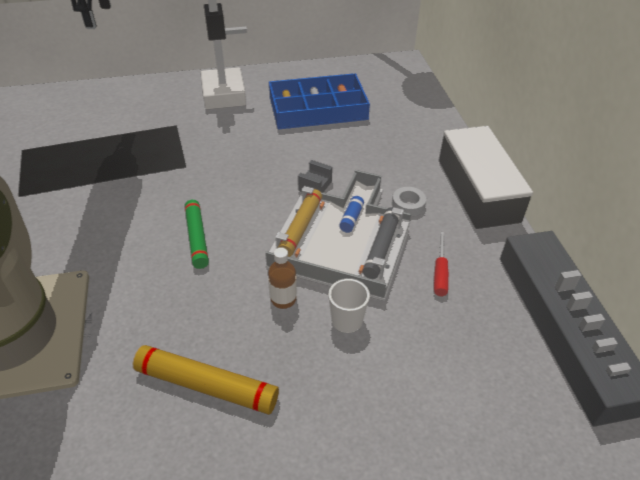

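The top view shows the brass bar (275,270) in clip_a, nearer the robot, and the grey bar (315,200) in clip_b. The pin is at (261,216), the bay is upper left, and the bottle and cup are at the lower right end. I'll enlarge it to fit the stand.

Run:
```python
import cv2
p=cv2.imread("pics/top0.png")[120:330,165:415]
p=cv2.resize(p,(0,0),fx=3.2,fy=3.2*0.89,interpolation=cv2.INTER_CUBIC) if 0 else cv2.resize(p[:187],(0,0),fx=3.2,fy=3.2,interpolation=cv2.INTER_CUBIC)
for i in range(0,250,20):
    cv2.putText(p,str(165+i),(int(i*3.2),8),0,0.33,(0,255,255),1); cv2.line(p,(int(i*3.2),10),(int(i*3.2),14),(0,255,255),1)
for i in range(0,187,20):
    cv2.putText(p,str(120+i),(0,int(i*3.2)+4),0,0.33,(0,255,255),1)
cv2.imwrite("pics/top0c.png",p)
```

```text
(no output)
```

View pics/top0c.png

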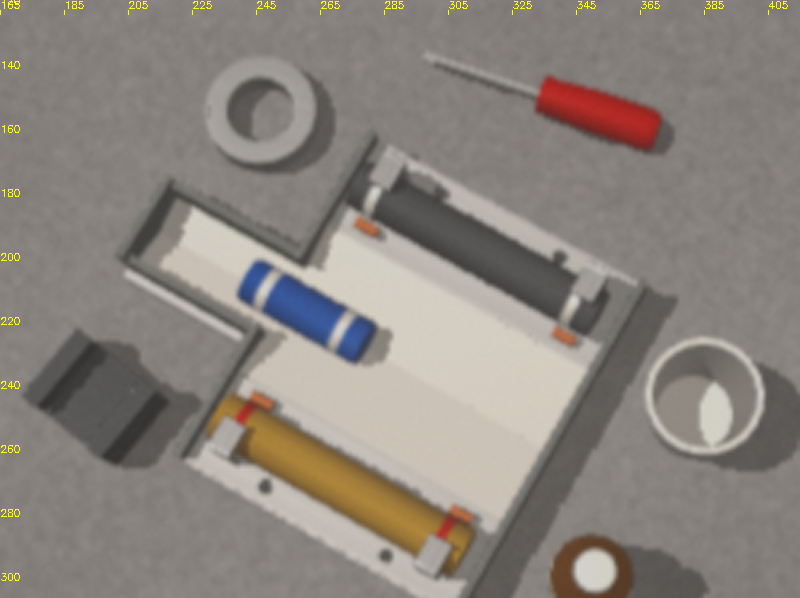

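```bash
cat > h.py <<'E'
import numpy as np, cv2
from scipy.spatial.transform import Rotation as R
from scipy.optimize import least_squares
from workcell import manip,camera,get_calibration
def proj(c,P):
    r=R.from_quat(c['rotation']).as_matrix() if np.size(c['rotation'])==4 else np.array(c['rotation'])
    q=(np.atleast_2d(P)-c['position'])@r
    f=240/np.tan(np.radians(c['vfov']/2))
    return np.c_[c['cx']+f*q[:,0]/q[:,2],c['cy']+f*q[:,1]/q[:,2]]
def ray(c,uv,z):
    r=R.from_quat(c['rotation']).as_matrix()
    f=240/np.tan(np.radians(c['vfov']/2))
    d=r@np.array([(uv[0]-c['cx'])/f,(uv[1]-c['cy'])/f,1])
    return np.array(c['position'])+d*(z-c['position'][2])/d[2]
def s2w(s,P):
    P=np.atleast_2d(P)/1000.; c,si=np.cos(s[2]),np.sin(s[2])
    return np.c_[s[0]+c*P[:,0]-si*P[:,1], s[1]+si*P[:,0]+c*P[:,1], P[:,2]]
def w2s(s,W):
    W=np.atleast_2d(W); c,si=np.cos(s[2]),np.sin(s[2]); d=W[:,:2]-np.array(s[:2])
    return np.c_[c*d[:,0]+si*d[:,1],-si*d[:,0]+c*d[:,1],W[:,2]]*1000
E
python3 - <<'E'
from h import *
c=get_calibration("top")
S=np.array([[-59,66,40],[-59,-66,40],[59,66,40],[59,-66,40],[-88,66,68],[-88,-66,68],[88,66,68],[88,-66,68],[-112,93,44],[112,93,44]])
px=np.array([[261,400],[461,514],[367,227],[565,336],[228,438],[434,555],[387,170],[590,283],[187,455],[375,137]])/3.2+[165,120]
f=lambda s:(proj(c,s2w(s,S))-px).ravel()
r=least_squares(f,[0.4,0.05,-0.5])
print(r.x,np.degrees(r.x[2])); print(f(r.x).reshape(-1,2).round(1))
np.save("stand.npy",r.x)
s=r.x
for n,uv,z in [("brass mid",(340,482),60),("pin end inner top?",(366,341),26),("pin outer",(248,281),26),("pin mid",(307,311),40),("grey",(478,253),60),("bottle cap",(595,570),120)]:
    u=np.array(uv)/3.2+[165,120]; print(n,w2s(s,ray(c,u,z/1000)).round(1))
# depth around
d=np.load("top0.npy")
def pt(u,v):
    z=d[v,u]; rr=R.from_quat(c['rotation']).as_matrix(); ff=240/np.tan(np.radians(c['vfov']/2))
    return np.array(c['position'])+rr@np.array([(u-c['cx'])/ff*z,(v-c['cy'])/ff*z,z])
for u,v in [(272,270),(262,217),(316,200),(300,240),(235,170),(243,262)]: print(u,v,pt(u,v).round(4),w2s(s,pt(u,v)).round(1))
# side check
print(proj(get_calibration("side"),s2w(s,S)).round(0))
E
```

```text
[ 0.56923193  0.08665919 -0.52994033] -30.363344450488427
[[ 0.8  0.5]
 [ 1.   0.5]
 [ 0.3  0. ]
 [ 0.5  0.1]
 [ 0.2  0.2]
 [ 0.5  0.6]
 [ 0.7  0.3]
 [ 0.9 -0.3]
 [-4.3  0.9]
 [-0.5 -3.2]]
brass mid [[-78.    1.4  60. ]]
pin end inner top? [[ 2.  35.4 26. ]]
pin outer [[ -1.  113.9  26. ]]
pin mid [[-1.3 71.4 40. ]]
grey [[72.7 -0.4 60. ]]
bottle cap [[ -55.5 -144.8  120. ]]
272 270 [0.5039 0.1261 0.0588] [[-76.4   1.   58.8]]
262 217 [0.6057 0.1476 0.0347] [[ 0.7 71.  34.7]]
316 200 [0.6304 0.0466 0.0581] [[73.  -3.6 58.1]]
300 240 [0.5657 0.0789 0.0096] [[ 0.9 -8.5  9.6]]
235 170 [7.081e-01 2.054e-01 2.000e-04] [[ 59.8 172.6   0.2]]
243 262 [0.52   0.1791 0.0514] [[-89.2  54.9  51.4]]
[[321. 204.]
 [297. 252.]
 [380. 219.]
 [361. 269.]
 [307. 190.]
 [281. 237.]
 [397. 211.]
 [378. 262.]
 [300. 188.]
 [412. 214.]]
```

Run:
```python
from h import *
c=get_calibration("top")
S=np.array([[-59,66,40],[-59,-66,40],[59,66,40],[59,-66,40],[-88,66,68],[-88,-66,68],[88,66,68],[88,-66,68]])
px=np.array([[261,400],[461,514],[367,227],[565,336],[228,438],[434,555],[387,170],[590,283]])/3.2+[165,120]
f=lambda s:(proj(c,s2w(s,S))-px).ravel()
r=least_squares(f,[0.4,0.05,-0.5]); s=r.x
print(s,np.degrees(s[2])); print(f(s).reshape(-1,2).round(1)); np.save("stand.npy",s)
cs=get_calibration("side"); d=np.load("side0.npy"); rr=R.from_quat(cs['rotation']).as_matrix(); ff=240/np.tan(np.radians(cs['vfov']/2))
v,u=np.mgrid[0:480,0:640]; W=(np.stack([(u-cs['cx'])/ff*d,(v-cs['cy'])/ff*d,d],-1)@rr.T)+cs['position']
for q in [(215,8),(213,25),(238,30),(222,80),(90,10),(300,90),(350,228),(358,198),(352,212),(302,222),(382,240),(282,255),(348,285)]: print(q,W[q[1],q[0]].round(3),w2s(s,W[q[1],q[0]]).round(0))
m=W[0:110,195:250].reshape(-1,3); m=m[(m[:,2]>0.02)]; print(m.min(0),m.max(0))
p=cv2.imread("pics/side0.png"); p=cv2.resize(p[150:310,250:450],(0,0),fx=4,fy=3.75) if 0 else cv2.resize(p[160:310,250:450],(0,0),fx=4,fy=4,interpolation=cv2.INTER_CUBIC)
for P in proj(cs,s2w(s,np.vstack([S,[[0,-88,11],[0,88,11],[0,178,40],[-78,80,45],[-78,-80,45],[0,33,26],[0,113,26]]]))):
    cv2.drawMarker(p,tuple(int(x) for x in (P-[250,160])*4),(0,255,0),0,8)
cv2.imwrite("pics/sidec.png",p)
```

```text
[ 0.56970102  0.08773554 -0.53161978] -30.45956995631742
[[ 0.2  0.2]
 [ 0.3  0.2]
 [-0.2 -0.3]
 [-0.1 -0. ]
 [-0.5 -0.1]
 [-0.2  0.3]
 [ 0.2  0. ]
 [ 0.3 -0.4]]
(215, 8) [0.406 0.648 0.225] [[-425.  399.  225.]]
(213, 25) [0.396 0.628 0.196] [[-423.  378.  196.]]
(238, 30) [0.452 0.654 0.167] [[-389.  429.  167.]]
(222, 80) [0.401 0.642 0.051] [[-426.  392.   51.]]
(90, 10) [0.162 0.552 0.283] [[-587.  194.  283.]]
(300, 90) [0.582 0.583 0.039] [[-241.  433.   39.]]
(350, 228) [0.595 0.115 0.025] [[ 9. 36. 25.]]
(358, 198) [0.627 0.181 0.038] [[  2. 109.  38.]]
(352, 212) [0.605 0.141 0.041] [[ 3. 64. 41.]]
(302, 222) [0.504 0.117 0.056] [[-71.  -8.  56.]]
(382, 240) [0.635 0.042 0.059] [[79. -6. 59.]]
(282, 255) [ 0.45  -0.015  0.118] [[ -51. -149.  118.]]
(348, 285) [ 0.552 -0.046  0.058] [[  53. -124.   58.]]
[ 0.34751214 -0.63804956  0.02003772] [0.50511688 0.9631811  0.800959  ]
```

View pics/sidec.png

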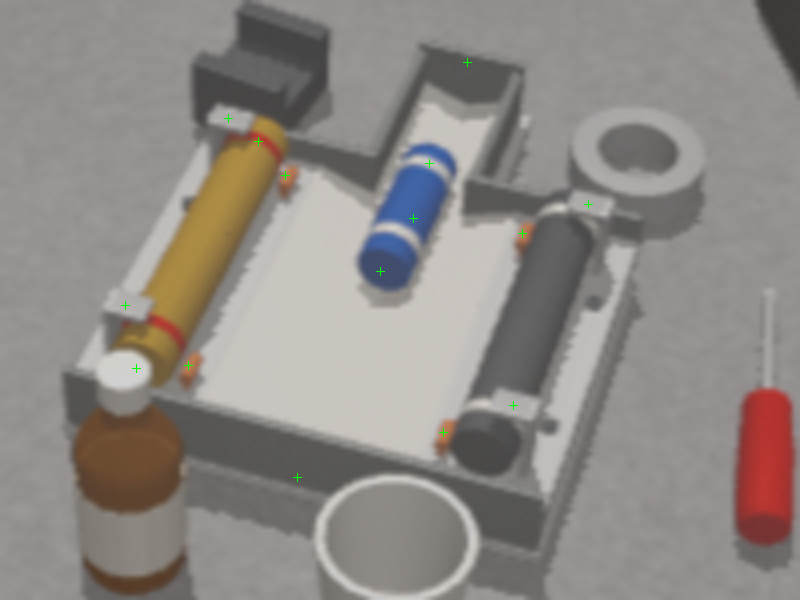

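```bash
cat >> h.py <<'E'
def go(x,y,z,yaw=None):
    s=np.load("stand.npy"); o=manip.get_obs(); T=R.from_quat(o['ee_rot'])
    w=s2w(s,[x,y,z])[0]; d=T.inv().apply(w-o['position'])/0.04
    ty=T.as_matrix()[:,1]; ang=np.degrees(np.arctan2(ty[1],ty[0])); want=90+np.degrees(s[2])
    print("t",o['clock'],"stand now",w2s(s,o['position']).round(1),"F",o['ft_force'].round(1),"grip",round(o['grip_width'],2),"-> units",d.round(3),"turn",round((ang-want)/6,3))
E
python3 -c "
from h import *
go(0,-8,150)"
```

```text
t 0.1 stand now [[-610.7  238.3  230.6]] F [ 0.1 -0.5  0.3] grip 1.0 -> units [-13.113  -9.95    2.029] turn 2.538
```

```bash
python3 -m pendant '[[-1.2,-0.9,0,1.2,1],[-2.4,-1.8,0,2.54,1],[-3.6,-2.7,0,2.54,1],[-4.8,-3.6,0.2,2.54,1],[-6,-4.5,0.4,2.54,1]]'; python3 -c "
from h import *
go(0,-8,150)"
```

```text
clock: 0.72
position: [0.3494, 0.3646, 0.215]
ee_rot: [0.263, 0.965, 0.0, -0.0]
ft_force: [2.0, 0.9, 0.1]
grip_width: 0.001
t 0.725 stand now [[-330.3  126.9  215. ]] F [2.  0.9 0.1] grip 0.0 -> units [-8.257 -3.372  1.624] turn -0.002
```

```bash
python3 -m pendant '[[-1.4,-0.55,0.2,0,1],[-2.8,-1.1,0.4,0,1],[-4.2,-1.65,0.6,0,1],[-5.6,-2.2,0.8,0,1],[-7,-2.8,1,0,1]]'; python3 -c "
from h import *
go(0,-8,150)"
```

```text
clock: 1.35
position: [0.5338, 0.1263, 0.1749]
ee_rot: [0.262, 0.965, 0.0, -0.0]
ft_force: [0.2, 0.4, -0.1]
grip_width: -0.001
t 1.35 stand now [[-50.5  15.1 174.9]] F [ 0.2  0.4 -0.1] grip -0.0 -> units [-1.264 -0.577  0.623] turn 0.004
```

```bash
python3 -m pendant '[[-0.8,-0.4,0.4,0,1],[-1.26,-0.58,0.9,0,1],[-1.26,-0.58,1.6,0,1],[-1.26,-0.58,1.6,0,1]]'
python3 - <<'E'
from h import *
go(0,0,24)
for n in ("top","side"):
    p,d=camera(n); np.save(n+"1.npy",d)
    p=p[:,:,::-1]; p=p[120:310,165:415] if n=="top" else p[130:310,240:460]
    cv2.imwrite(f"pics/{n}1.png",cv2.resize(p,(0,0),fx=3,fy=3,interpolation=cv2.INTER_CUBIC))
E
```

```text
clock: 1.85
position: [0.5631, 0.0819, 0.1093]
ee_rot: [0.263, 0.965, -0.001, -0.002]
ft_force: [0.7, -0.3, 0.1]
grip_width: -0.003
t 1.85 stand now [[ -2.7  -8.4 109.3]] F [ 0.7 -0.3  0.1] grip -0.0 -> units [-0.075  0.218  2.13 ] turn -0.005
```

View pics/side1.png

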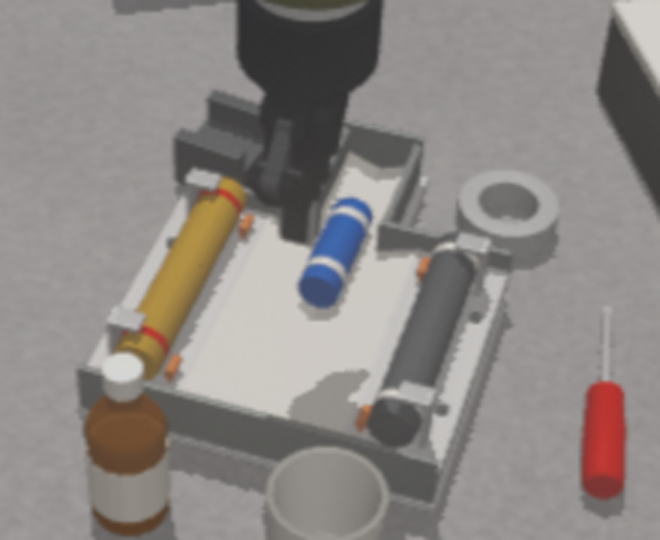

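View pics/top1.png

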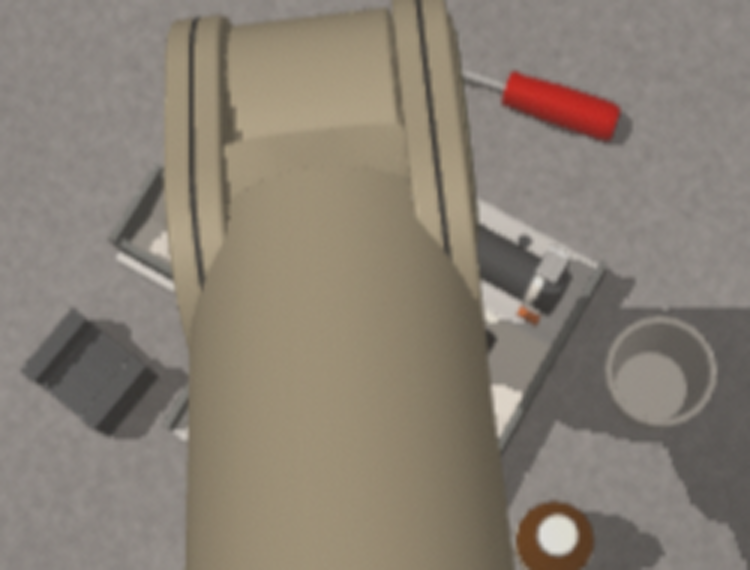

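```bash
python3 -m pendant '[[0,0,0,0,1]]'; python3 -c "
from h import *
go(0,0,24)"
```

```text
clock: 2.08
position: [0.5652, 0.0828, 0.1126]
ee_rot: [0.263, 0.965, 0.001, 0.001]
ft_force: [0.8, 0.5, 0.1]
grip_width: 0.004
t 2.075 stand now [[ -1.3  -6.5 112.6]] F [0.8 0.5 0.1] grip 0.0 -> units [-0.031  0.16   2.215] turn 0.004
```

```bash
python3 -m pendant '[[-0.03,0,0.8,0,1],[-0.03,0,1.5,0,1],[-0.03,0,2,0,1],[-0.03,0,2.2,0,1],[-0.03,0,2.2,0,1]]'
python3 - <<'E'
from h import *
go(0,80,24)
for n in ("side",):
    p,d=camera(n); np.save(n+"2.npy",d)
    p=p[:,:,::-1]; p=p[130:310,240:460]
    cv2.imwrite(f"pics/{n}2.png",cv2.resize(p,(0,0),fx=3,fy=3,interpolation=cv2.INTER_CUBIC))
E
```

```text
clock: 2.7
position: [0.5659, 0.0819, 0.0238]
ee_rot: [0.263, 0.965, 0.0, 0.0]
ft_force: [0.4, -0.2, 0.3]
grip_width: 0.003
t 2.7 stand now [[-0.3 -6.9 23.8]] F [ 0.4 -0.2  0.3] grip 0.0 -> units [-0.008  2.174 -0.005] turn 0.001
```

View pics/side2.png

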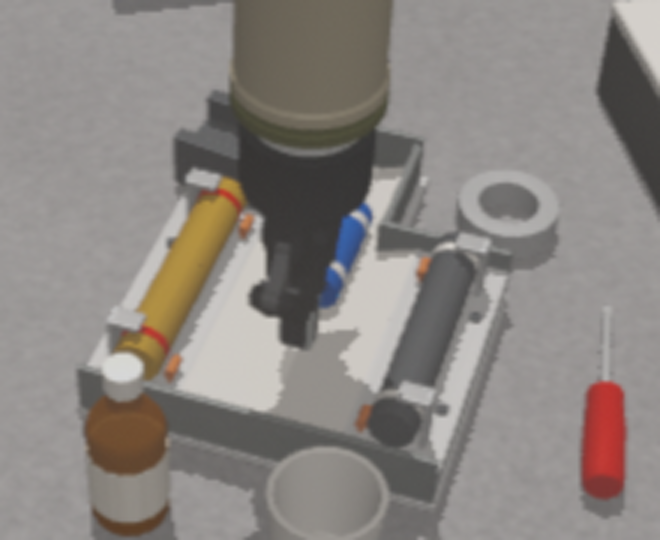

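```bash
python3 -m pendant '[[0,0.2,0,0,1],[0,0.4,0,0,1],[0,0.6,0,0,1],[0,0.8,0,0,1],[0,1,0,0,1]]'; python3 -m pendant '[[0,0.2,0,0,1],[0,0.4,0,0,1],[0,0.6,0,0,1],[0,0.75,0,0,1],[0,0.85,0,0,1]]'
python3 - <<'E'
from h import *
go(0,80,24)
for n in ("side",):
    p,d=camera(n); np.save(n+"3.npy",d)
    p=p[:,:,::-1]; p=p[130:310,240:460]
    cv2.imwrite(f"pics/{n}3.png",cv2.resize(p,(0,0),fx=3,fy=3,interpolation=cv2.INTER_CUBIC))
E
```

```text
clock: 3.38
position: [0.5862, 0.1164, 0.0233]
ee_rot: [0.263, 0.965, -0.0, -0.0]
ft_force: [-0.6, -1.7, 1.1]
grip_width: 0.003
clock: 4.0
position: [0.6034, 0.1458, 0.0232]
ee_rot: [0.263, 0.965, 0.0, -0.0]
ft_force: [-0.7, -0.7, 0.3]
grip_width: -0.001
t 4.0 stand now [[-0.4 67.1 23.2]] F [-0.7 -0.7  0.3] grip -0.0 -> units [-0.01   0.322 -0.019] turn -0.001
```

View pics/side3.png

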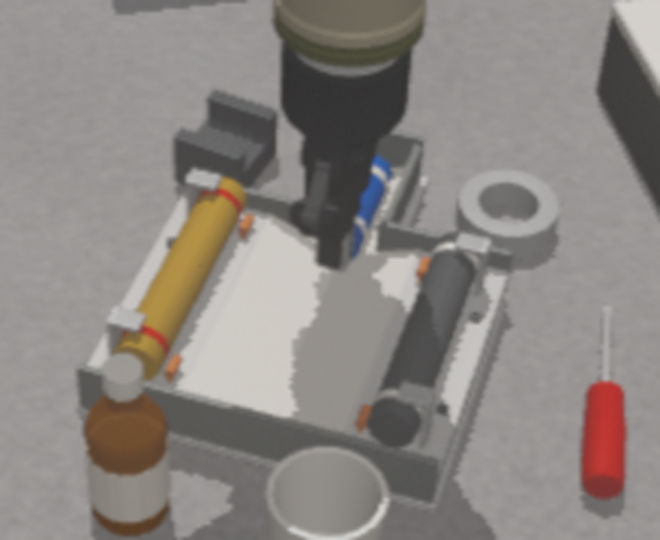

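Run:
```python
from h import *
s=np.load("stand.npy"); c=get_calibration("side")
for y in (150,155,160,165,170,178): print(y,((proj(c,s2w(s,[[0,y,40],[0,y,26]]))-[240,130])*3).round(0))
import cv2
p,_=camera("side"); p=p[165:235,330:420,::-1]; cv2.imwrite("pics/s3z.png",cv2.resize(p,(0,0),fx=8,fy=8,interpolation=cv2.INTER_CUBIC))
```

```text
150 [[369. 162.]
 [368. 178.]]
155 [[371. 157.]
 [370. 173.]]
160 [[373. 153.]
 [372. 169.]]
165 [[375. 148.]
 [374. 164.]]
170 [[377. 144.]
 [376. 160.]]
178 [[381. 137.]
 [379. 152.]]
```

View pics/s3z.png

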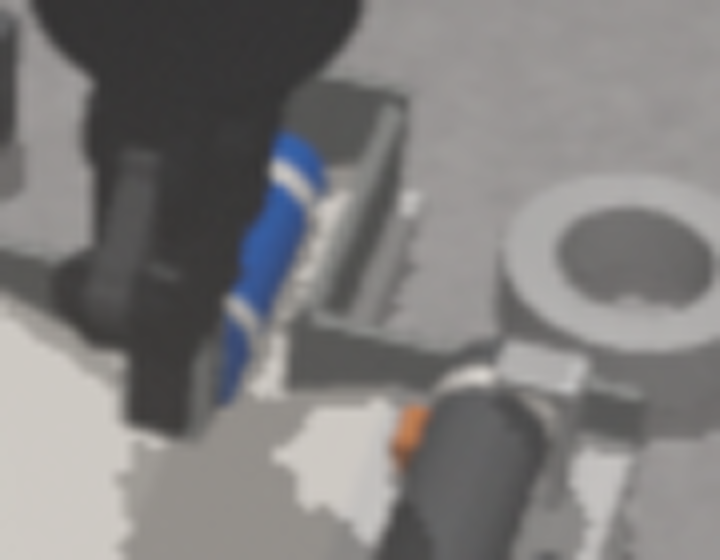

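```bash
python3 -m pendant '[[0,0.1,0,0,1],[0,0.2,0,0,1],[0,0.3,0,0,1],[0,0.3,0,0,1]]'; python3 -m pendant '[[0,-0.3,0,0,1],[0,-0.6,0,0,1],[0,-0.6,-1,0,1],[0,-0.6,-2.2,0,1],[1,-0.6,-3.2,0,1]]'; python3 -m pendant '[[1.5,-0.3,0,0,0.4],[3,-0.6,0,0,0.4],[4.5,-1,0,0,0.4],[4.5,-1,0,0,0.4]]'
python3 - <<'E'
from h import *
go(-125,0,100)
for n in ("top","side"):
    p,d=camera(n); np.save(n+"4.npy",d); cv2.imwrite(f"pics/{n}4full.png",p[:,:,::-1])
    p=p[:,:,::-1]; p=p[120:310,165:415] if n=="top" else p[130:310,240:460]
    cv2.imwrite(f"pics/{n}4.png",cv2.resize(p,(0,0),fx=3,fy=3,interpolation=cv2.INTER_CUBIC))
E
```

```text
clock: 4.6
position: [0.6095, 0.1564, 0.0233]
ee_rot: [0.263, 0.965, 0.0, 0.0]
ft_force: [0.3, 0.5, 0.1]
grip_width: 0.005
clock: 5.22
position: [0.5637, 0.1525, 0.1532]
ee_rot: [0.265, 0.964, -0.0, 0.001]
ft_force: [-0.5, 0.7, -0.0]
grip_width: 0.003
clock: 5.72
position: [0.3835, 0.2127, 0.1511]
ee_rot: [0.261, 0.965, 0.0, -0.001]
ft_force: [0.9, -0.5, 0.9]
grip_width: 0.601
t 5.725 stand now [[-223.9   13.3  151.1]] F [ 0.9 -0.5  0.9] grip 0.6 -> units [-2.473 -0.345  1.273] turn 0.042
```

View pics/side4.png

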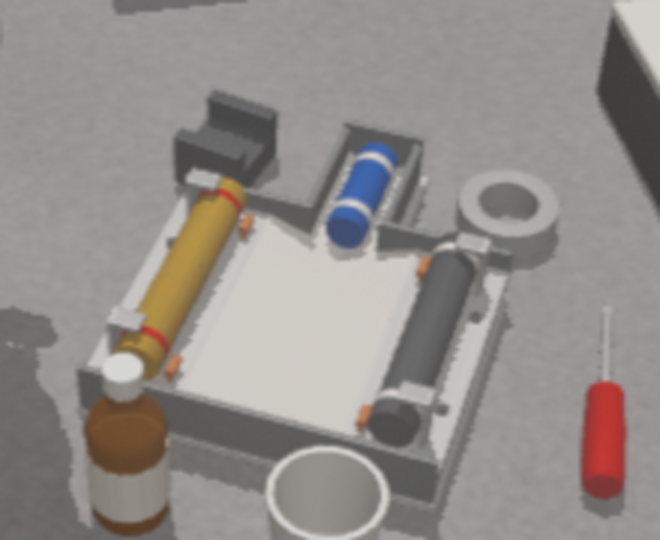

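View pics/top4.png

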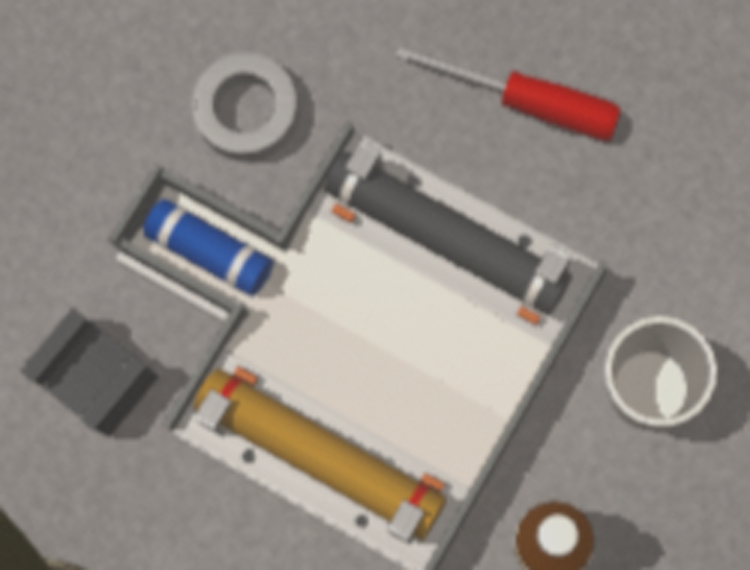

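Run:
```python
from h import *
s=np.load("stand.npy"); c=get_calibration("top")
p=cv2.imread("pics/top4full.png"); 
for n,im in (("4",p),("0",cv2.imread("pics/top0.png"))):
    b,g,r=[im[:,:,i].astype(int) for i in range(3)]
    m=(b>r+40)&(b>60); m[:,:195]=0; m[:,300:]=0; m[:160]=0; m[250:]=0
    v,u=np.nonzero(m); q=np.array([w2s(s,ray(c,(a,e),.030))[0] for a,e in zip(u,v)])
    print(n,len(u),np.percentile(q[:,1],[0,1,2,98,99,100]).round(1),q[:,0].min().round(1),q[:,0].max().round(1))
z=p[165:235,195:275]; cv2.imwrite("pics/t4z.png",cv2.resize(z,(0,0),fx=9,fy=8.5,interpolation=cv2.INTER_CUBIC) if 0 else cv2.resize(z,(0,0),fx=8,fy=8,interpolation=cv2.INTER_CUBIC))
for y in(88,93,168,178): print(y,((proj(c,s2w(s,[[-11,y,26],[11,y,26],[0,y,26],[-22,y,44]]))-[195,165])*8).round(0).tolist())
```

```text
4 457 [ 93.   93.7  94.4 173.1 174.1 175.2] -12.1 12.9
0 441 [ 35.6  36.3  36.9 113.7 114.6 115.6] -12.1 12.4
88 [[449.0, 429.0], [497.0, 349.0], [473.0, 389.0], [412.0, 453.0]]
93 [[430.0, 419.0], [479.0, 339.0], [454.0, 379.0], [394.0, 443.0]]
168 [[158.0, 266.0], [207.0, 187.0], [182.0, 226.0], [116.0, 286.0]]
178 [[122.0, 245.0], [171.0, 167.0], [146.0, 206.0], [79.0, 266.0]]
```

View pics/t4z.png

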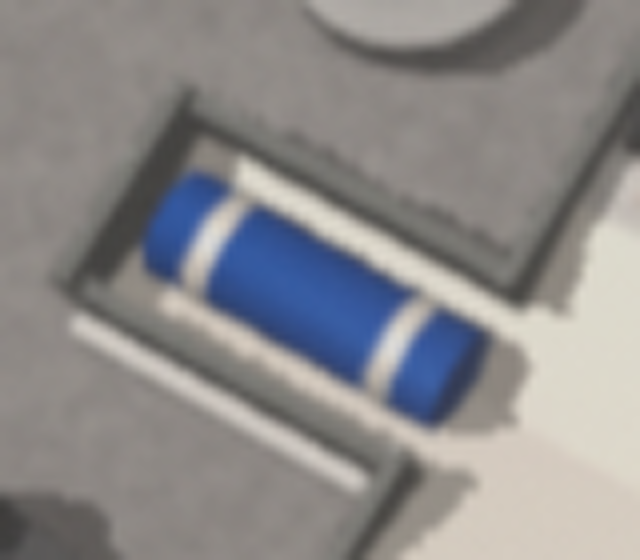

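Run:
```python
from h import *
s=np.load("stand.npy"); c=get_calibration("side")
p=cv2.imread("pics/side4full.png")[165:235,330:420]; p=cv2.resize(p,(0,0),fx=8,fy=8,interpolation=cv2.INTER_CUBIC)
t=np.linspace(0,2*np.pi,60)
for y,col in((88,(0,0,255)),(93,(0,255,0)),(173,(0,255,0)),(168,(0,0,255))):
    q=(proj(c,s2w(s,np.c_[14*np.cos(t),0*t+y,26+14*np.sin(t)]))-[330,165]+.5)*8
    cv2.polylines(p,[q.astype(int)],True,col,1)
cv2.imwrite("pics/s4z.png",p)
```

```text
(no output)
```

View pics/s4z.png

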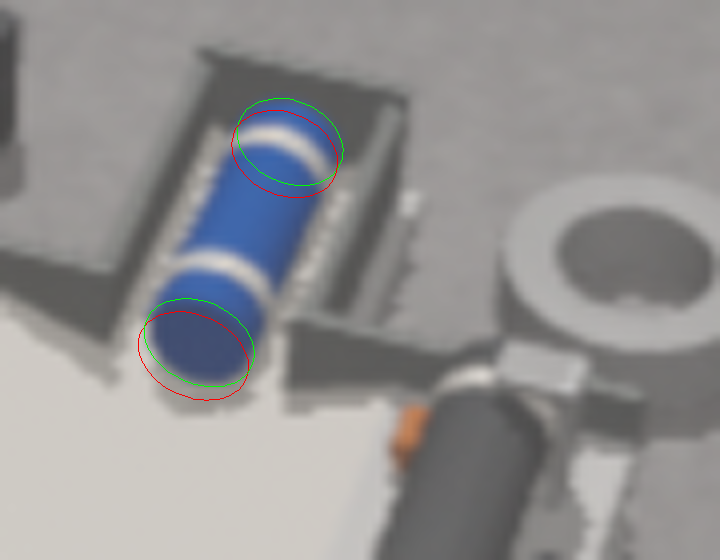

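The pin is clear: both overlays put its inner end about 4–5 mm inside the opening, with about 5 mm left to the end wall. Next I'll go down outside the brass bar with the fingers part open.

```bash
python3 -m pendant '[[-1.2,-0.2,0.5,0,0.4],[-2.4,-0.34,1.1,0,0.4],[-2.47,-0.34,1.8,0,0.4],[-2.47,-0.34,1.8,0,0.4],[-2.47,-0.34,1.8,0,0.4]]'
python3 - <<'E'
from h import *
go(-125,0,34)
E
```

```text
clock: 6.45
position: [0.4661, 0.1503, 0.0801]
ee_rot: [0.263, 0.965, 0.0, 0.0]
ft_force: [0.6, 1.3, 0.6]
grip_width: 0.601
t 6.45 stand now [[-121.     1.4   80.1]] F [0.6 1.3 0.6] grip 0.6 -> units [ 0.101 -0.036  1.152] turn -0.006
```

```bash
python3 -m pendant '[[0.1,-0.04,0.4,0,0.4],[0.1,-0.04,0.8,0,0.4],[0.1,-0.04,1.15,0,0.4],[0.1,-0.04,1.15,0,0.4]]'
python3 - <<'E'
from h import *
go(-104,0,34)
for n in ("top","side"):
    p,d=camera(n); np.save(n+"5.npy",d)
    p=p[:,:,::-1]; p=p[120:310,165:415] if n=="top" else p[130:310,240:460]
    cv2.imwrite(f"pics/{n}5.png",cv2.resize(p,(0,0),fx=3,fy=3,interpolation=cv2.INTER_CUBIC))
p,d=camera("wrist"); cv2.imwrite("pics/w5.png",p[:,:,::-1])
E
```

```text
clock: 6.95
position: [0.4604, 0.1506, 0.0319]
ee_rot: [0.263, 0.965, -0.001, -0.001]
ft_force: [-0.7, -0.1, 0.2]
grip_width: 0.599
t 6.95 stand now [[-126.1   -1.2   31.9]] F [-0.7 -0.1  0.2] grip 0.6 -> units [-0.553  0.03  -0.052] turn -0.001
```

View pics/side5.png

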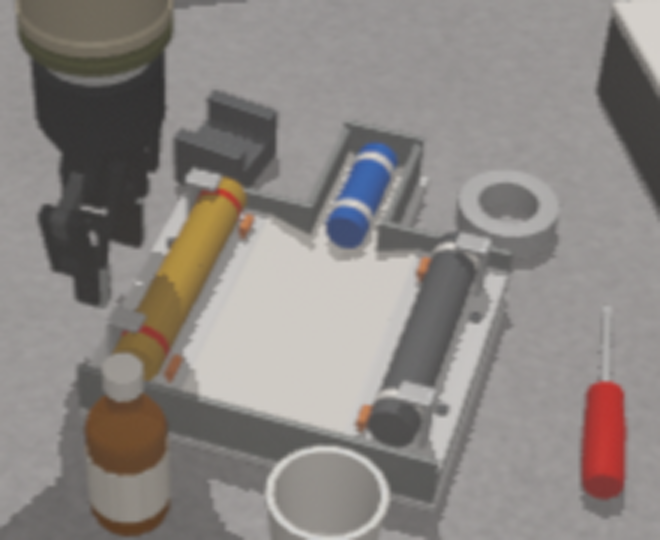

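View pics/w5.png

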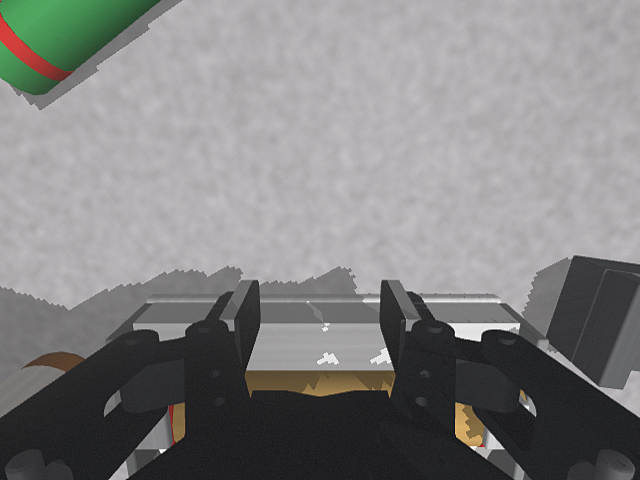

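Run:
```python
from h import *
s=np.load("stand.npy"); o=manip.get_obs(); T=R.from_quat(o['ee_rot'])
def cloud(n,d):
    c=get_calibration(n); rr=R.from_quat(c['rotation']).as_matrix(); ff=240/np.tan(np.radians(c['vfov']/2))
    v,u=np.mgrid[0:480,0:640]
    return ((np.stack([(u-c['cx'])/ff*d,(v-c['cy'])/ff*d,d],-1)@rr.T)+c['position'])[d>0]
for n,d in (("wrist",camera("wrist")[1]),("side",np.load("side5.npy"))):
    t=T.inv().apply(cloud(n,d)-o['position'])*1000
    k=(abs(t[:,0])<20)&(abs(t[:,1])<75)&(t[:,2]<6)&(t[:,2]>-110); t=t[k]
    print(n,len(t))
    for z in range(-110,5,6):
        q=t[(t[:,2]>=z)&(t[:,2]<z+6)]
        if len(q): print(z,len(q),"y",q[:,1].min().round(0),q[:,1].max().round(0),"x",q[:,0].min().round(0),q[:,0].max().round(0))
```

```text
wrist 75580
-104 3901 y -20.0 22.0 x 13.0 20.0
-98 9490 y -56.0 58.0 x 6.0 20.0
-92 10213 y -61.0 63.0 x 2.0 20.0
-86 11841 y -63.0 66.0 x -8.0 19.0
-80 10222 y -62.0 65.0 x -13.0 19.0
-74 5312 y -61.0 63.0 x -13.0 18.0
-68 3916 y -60.0 61.0 x -13.0 18.0
-62 9100 y -59.0 61.0 x -13.0 15.0
-56 2657 y -57.0 59.0 x -12.0 14.0
-50 1056 y -52.0 57.0 x 4.0 14.0
-44 1148 y -36.0 38.0 x -10.0 13.0
-38 864 y -38.0 40.0 x -11.0 12.0
-32 915 y -38.0 40.0 x -11.0 12.0
-26 789 y -38.0 40.0 x -12.0 12.0
-20 698 y -38.0 41.0 x -11.0 12.0
-14 521 y -38.0 39.0 x -11.0 12.0
-8 168 y -28.0 29.0 x -11.0 11.0
-2 2274 y -75.0 75.0 x -20.0 -13.0
4 495 y -75.0 75.0 x -20.0 -13.0
side 1322
-110 164 y -70.0 -5.0 x -20.0 12.0
-104 110 y -70.0 13.0 x -20.0 20.0
-98 84 y -70.0 17.0 x -20.0 19.0
-92 71 y -68.0 23.0 x -19.0 16.0
-86 78 y -66.0 25.0 x -18.0 17.0
-80 74 y -65.0 58.0 x -17.0 13.0
-74 92 y -64.0 61.0 x -18.0 11.0
-68 62 y -62.0 63.0 x -17.0 12.0
-62 74 y -61.0 56.0 x -14.0 12.0
-56 65 y -60.0 55.0 x -13.0 9.0
-50 40 y -56.0 53.0 x -14.0 12.0
-44 25 y -38.0 33.0 x -12.0 1.0
-38 32 y -41.0 30.0 x -12.0 2.0
-32 48 y -42.0 32.0 x -11.0 7.0
-26 50 y -44.0 29.0 x -12.0 7.0
-20 42 y -42.0 29.0 x -11.0 6.0
-14 48 y -40.0 29.0 x -11.0 11.0
-8 28 y -37.0 28.0 x -11.0 9.0
-2 78 y -73.0 74.0 x -20.0 6.0
4 57 y -72.0 75.0 x -20.0 -14.0
```

Fingers clear the clips: tips sit at z≈37 and the linkage starts above z≈82, over the hooks at 68. Now I'll approach and push at about 0.05 m/s.

```bash
python3 -m pendant '[[-0.15,0.03,0,0,0.4],[-0.3,0.03,0,0,0.4],[-0.42,0.03,0,0,0.4],[-0.55,0.03,0,0,0.4],[-0.7,0.03,0,0,0.4]]'; python3 -c "
from h import *
go(-70,0,32)"
```

```text
clock: 7.78
position: [0.4849, 0.1384, 0.0329]
ee_rot: [0.262, 0.965, -0.0, -0.001]
ft_force: [-7.8, 4.3, 2.8]
grip_width: 0.6
t 7.775 stand now [[-98.8   0.7  32.9]] F [-7.8  4.3  2.8] grip 0.6 -> units [-0.719 -0.018  0.021] turn 0.005
```

```bash
python3 -m pendant '[[-0.15,0,0,0,0.4],[-0.3,0,0,0,0.4],[-0.45,0,0,0,0.4],[-0.6,0,0,0,0.4],[-0.75,0,0,0,0.4]]'
python3 - <<'E'
from h import *
go(-70,0,32)
for n in ("side",):
    p,d=camera(n); np.save(n+"6.npy",d)
    p=p[:,:,::-1]; p=p[130:310,240:460]
    cv2.imwrite(f"pics/{n}6.png",cv2.resize(p,(0,0),fx=3,fy=3,interpolation=cv2.INTER_CUBIC))
E
```

```text
clock: 8.4
position: [0.5123, 0.1225, 0.0333]
ee_rot: [0.263, 0.965, 0.0, 0.0]
ft_force: [-0.2, -0.3, 0.0]
grip_width: 0.602
t 8.4 stand now [[-67.1   0.8  33.3]] F [-0.2 -0.3  0. ] grip 0.6 -> units [ 0.073 -0.021  0.033] turn 0.0
```

View pics/side6.png

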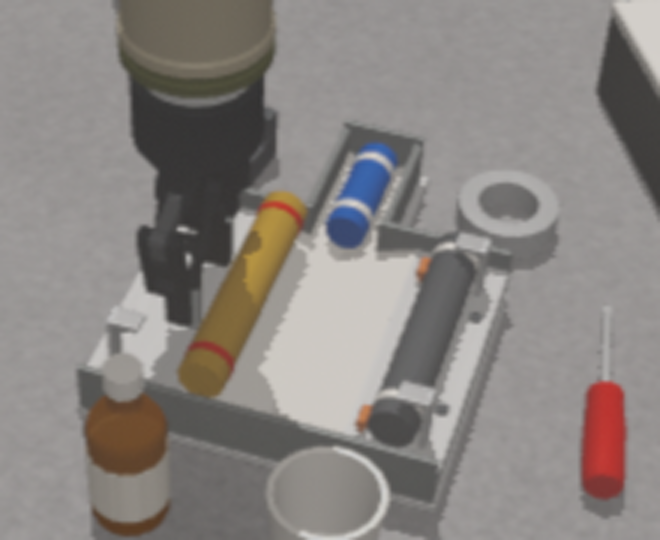

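```bash
python3 -m pendant '[[0.3,0,-0.6,0,0.4],[0.3,0,-1.6,0,0.4],[1,0,-2.8,0,0.4],[2.4,0,-3.2,0,0.4],[3.9,0,-3.2,0,0.4]]';python3 -m pendant '[[0.5,0,0,0,0.4],[0.5,0,0,0,0.4],[0.5,0,0,0,0.4],[0.5,0,0,0,0.4],[0.5,0,0,0,0.4]]'
python3 - <<'E'
from h import *
go(-230,0,160)
for n in ("top","side"):
    p,d=camera(n); np.save(n+"7.npy",d);cv2.imwrite(f"pics/{n}7full.png",p[:,:,::-1])
    p=p[:,:,::-1]; p=p[120:310,165:415] if n=="top" else p[130:310,240:460]
    cv2.imwrite(f"pics/{n}7.png",cv2.resize(p,(0,0),fx=3,fy=3,interpolation=cv2.INTER_CUBIC))
E
```

```text
clock: 9.07
position: [0.3773, 0.2026, 0.1629]
ee_rot: [0.264, 0.965, 0.001, 0.001]
ft_force: [0.0, 1.2, -0.3]
grip_width: 0.601
clock: 9.7
position: [0.3606, 0.2114, 0.1611]
ee_rot: [0.263, 0.965, -0.0, -0.0]
ft_force: [0.2, 0.3, 0.4]
grip_width: 0.605
t 9.7 stand now [[-242.9    0.6  161.1]] F [0.2 0.3 0.4] grip 0.61 -> units [-0.322 -0.015  0.028] turn -0.015
```

View pics/side7.png

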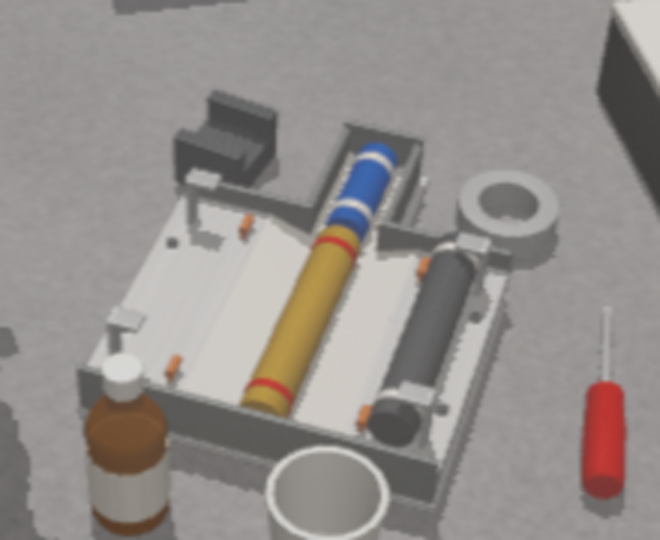

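View pics/top7.png

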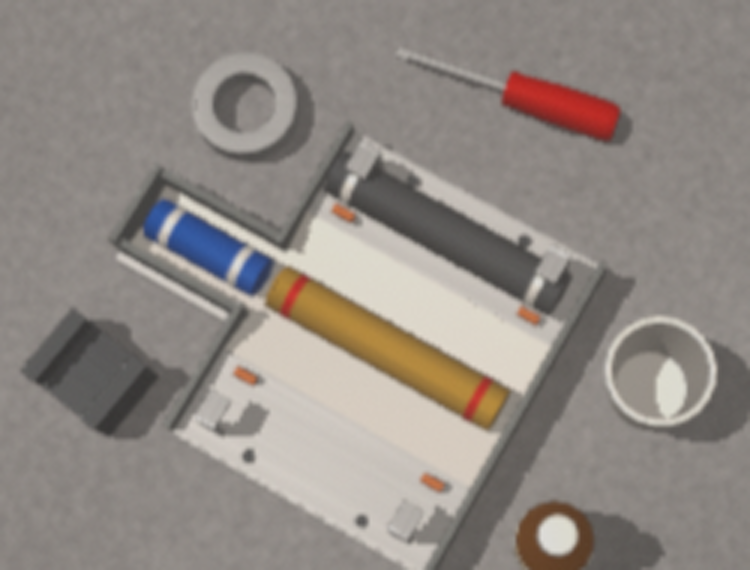

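The brass bar lies in the trough between (285,285) and (490,405) in the enlarged top view. The pin, grey bar and other objects look unmoved. I'll check that it is at rest and measure.

```bash
python3 -m pendant '[[0,0,0,0,0.4],[0,0,0,0,0.4],[0,0,0,0,0.4],[0,0,0,0,0.4],[0,0,0,0,0.4]]' | head -1
python3 - <<'E'
from h import *
s=np.load("stand.npy"); c=get_calibration("top")
p,_=camera("top"); p=p[:,:,::-1]; a=cv2.imread("pics/top7full.png"); b=cv2.imread("pics/top4full.png")
sl=np.s_[110:330,165:415]
print("diff 7-now",cv2.absdiff(p[sl],a[sl]).max(), "pixels>40:",(cv2.absdiff(p[sl],a[sl]).max(2)>40).sum())
d=(cv2.absdiff(p,b).max(2)>40); d[:110]=0;d[330:]=0;d[:,:165]=0;d[:,415:]=0
v,u=np.nonzero(d); print("changed since before push, in stand:"); q=np.array([w2s(s,ray(c,(x,y),.03))[0] for x,y in zip(u,v)]); print(len(q),q.min(0).round(0),q.max(0).round(0))
B,G,Rr=[p[:,:,i].astype(int) for i in range(3)]
for n,m,z in (("brass",(Rr>B+60)&(G>B+25),.040),("pin",(B>Rr+40)&(B>60),.030)):
    m=m.copy(); m[:160]=0;m[290:]=0;m[:,:195]=0;m[:,345:]=0
    k=cv2.connectedComponentsWithStats(m.astype(np.uint8)); i=1+np.argmax(k[2][1:,4]); v,u=np.nonzero(k[1]==i) if n=="brass" else np.nonzero(m)
    q=np.array([w2s(s,ray(c,(x,y),z))[0] for x,y in zip(u,v)]); 
    print(n,len(q),"y",np.percentile(q[:,1],[0,1,50,99,100]).round(1),"x",np.percentile(q[:,0],[0,1,50,99,100]).round(1))
E
```

```text
clock: 10.42
diff 7-now 33 pixels>40: 0
changed since before push, in stand:
4986 [-256. -240.   30.] [ 16. 155.  30.]
brass 950 y [-59.8 -58.5   1.8  63.6  65.5] x [-14.1 -13.7  -1.   11.8  12.2]
pin 458 y [ 93.   93.7 133.3 174.1 175.2] x [-12.1 -11.8   0.1  12.2  12.9]
```

```bash
python3 -c "
from workcell import hand_in; print(hand_in())"
```

```text
the job is handed in; nothing more can be done
None
```

The job is done and handed in at about 10.5 s of the 45 s allowed; `hand_in()` gives no verdict.

- **Pin:** I pushed it along the trough with shut fingers, fully into its bay. Its inner end is about 5 mm past the cheek's inner face (stand y about 93) and its outer end just short of the end wall. Top and side views agreed to a few millimetres, and the top view gave the same reading after the bar was rolled out.
- **Brass bar:** I pushed it out of clip_a with two fingertips about 80 mm apart overall, at about 0.05 m/s. The highest force I read was about 9 N. It rolled down to lie along the trough bottom, with its axis about 1 mm from the middle and its centre at y of about 2.
- **Last checks:** Two top views about 0.7 s apart showed no movement around the stand. The grey bar, bottle, cup, ring gauge, V-block and screwdriver looked unmoved. The gripper stood well clear of everything at hand-in.

My stand positions are good to only about 2 mm. I first included the two cheek corners in the stand fit, but they were 3–4 pixels off, so I left them out. The other eight points then fitted to half a pixel.

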